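# Swap the grinder cup and hold it pressed

### The arm

A 6-joint arm with a two-finger parallel gripper is mounted at the origin on the work surface. World frame = base frame: x ahead of the robot, y to its left, z up, the work surface at z = 0. Lengths are in m, angles in rad, forces in N, time in s.
With the tool pointing down it reaches from about 0.375 to 0.975 m from the base axis. Payload 3.8 kg.
Tool frame: the origin (TCP) lies midway between the tips of the shut fingers; the grasp point (between the pads) lies 19 mm behind it (r.tcp_to_grasp is the distance from the TCP to the grasp point, in m); z points along the fingers, y is the line along which they close (so a half turn about z gives the same grasp; the last joint's range is limited). The gripper opens to 85 mm and grips with 20 to 120 N. Pads are 22 mm wide; open, the fingers measure 114 mm over their backs; the gripper's body (76 mm by 85 mm) begins 54 mm behind the grasp point. The pads swing forward as they close: fully open they stand 13 mm farther back than shut.
Start: joints at [-1.35, 0.264, 1.604, -0, 1.274, -0.037], TCP at [0.172, -0.653, 0.231] pointing down, gripper open.
Joint ranges: [-2.63, 2.63], [-0.94, 2.18], [0.31, 2.57], [-1.31, 4.45], [0, 2.66], [-2.55, 2.55]. Speed limits (rad/s): [2.57, 2.57, 3.14, 3.14, 3.14, 3.14].

### API

Orientations are given as a unit quaternion [w, x, y, z].
In Python, from workcell import r, cams, job_done gives the robot as it stands.
- The arm moves only by the shell command python3 -m inch 'ROWS' [OPENING]. ROWS is JSON, a list of rows, each a list of 2 entries, a list of its own where there are three numbers: the shift along the tool's x, y, z in cm, then the turn about the tool's z in degrees. In form: [[[tx, ty, tz], spin], ...]. A call has 1 to 12 rows; each row shifts and turns the commanded pose from where the row before left it, along the tool's axes as they then stand; what a row does not reach is not made up. A row lasts 1/8 s, in which the tool goes at most 62.5 mm and 10.7 degrees, less where a joint would pass 70% of its speed; a pose out of reach is approached as far as the arm can. A call is refused whole if a number of a shift passes 6.25 or a number of a turn 10.7, either way. A call with a gripper value outside its range is refused whole. OPENING is the finger opening in cm, from 0 to 8.54, set as the call begins (- or left out, the last holds). The fingers move at their own pace and stop on an object; the grip force is fixed at half the most. Time passes only in rows, so rows that do not move let the fingers close. It gives the time, the measured TCP pose, the force, the opening and the grip force at its end, in the units of the state.
- r.read_state(): the state, without advancing time (a new reading comes with each control period).
- cams.camera(name): name is "scene" or "top"; returns (picture, depth): 420x560x3 uint8, blue, green, red; 420x560 float32, m along the optical axis (not along the pixel's ray), 0 where there is no reading.
- cams.camera_params(name): a dict with "fx", "fy", "cx", "cy" (pixels), "world_from_camera" (4x4, takes a point from camera to world coordinates). Camera axes: x right, y down, z forward; pixel columns grow to the right and rows downward; lengths in m; the calibration is good to about 2 mm. A picture is of the moment at which its call begins. camera_params takes no time and is no camera call.
- job_done(): hands the job in; it is judged then, once.
The state is a dict: "clock": time; "joint_positions": joint angles; "joint_velocities": joint speeds; "joint_efforts": joint torques, N m; "ee_pos": TCP position; "tool_rot": TCP orientation; "ft_force": force on the tool from outside, world axes, zero at the start; "torque": the same for the moment, N m; "opening": finger opening in m; "grip_force": force on a finger pad.
Only numpy, scipy, OpenCV 4.12 (cv2) and the standard library are available. Lean on these libraries where they do the work, as an engineer would, in place of code of your own. Each camera call takes 0.05 s, during which the arm holds its last target. There are 200 camera calls.

### The job

The cup with the white lid on the grinder is finished: lift it off, stand it upright on the floor of the crate's empty cell and let go of it. Then take the cup with the orange lid, turn it until the cross-shaped foot under it meshes with the cross slot in the grinder's seat, slide it fully home, and push it down against the seat's spring, as far as it goes, which runs the grinder. Finish while still holding the orange-lidded cup pressed down like that, and leave everything else where it stands.

Things in the scene. Friction and masses are not known exactly. Their poses are not given: they have to be found in the camera images.
- cup_done: Finished cup, loose, about 320 g, 128 mm tall: steel, 66 mm wide; white lid 68 mm wide up to z = 98 mm; on it a grip bar 56 mm long, 18 mm thick, z 98 to 128 mm. Drive foot: a cross of two fins 10 mm thick, 52 mm tip to tip, 18 mm tall, rounded below. Origin: centre of its underside; z up, x along bar and one fin, y along the other fin. Starts loosely meshed in the seat.
- cup_fresh: Fresh cup, loose, about 320 g, 128 mm tall: steel, 66 mm wide; orange lid 68 mm wide up to z = 98 mm; on it a grip bar 56 mm long, 18 mm thick, z 98 to 128 mm. Drive foot: a cross of two fins 10 mm thick, 52 mm tip to tip, 18 mm tall, rounded below. Origin: centre of its underside; z up, x along bar and one fin, y along the other fin. Starts on the counter, left.
- grinder: Red grinder with brass bands, fixed to the counter, 124 mm in diameter at the foot and 110 mm above; its brass rim ends 72 mm above the counter. The seat is in the middle of its top. Origin: centre of its underside, on the counter; z up; x and y along the seat's slots.
- seat_floor (a point): Centre of the floor of the seat's cross slot, 70 mm above the counter at rest; moves with the seat, which cannot turn. Four brass blocks on a black disc leave two crossing slots, along this point's x and y, 13 mm wide, 14 mm deep. A cup meshes at any of four quarter turns, 1.5 mm play a side; home, its origin is at this point; unmeshed it rests 14 mm higher.
- seat (a joint): How far the spring seat is pushed down, m: 0 relaxed, 0.006 at its stop. It takes about 10 N to start moving it and 14 N to reach the stop (less the cup's weight); let go, it springs up.
- crate: Wooden crate, fixed to the counter, 180 x 180 mm, 60 mm tall, walls and dividers 6 mm, floor 6 mm, divided into 2 x 2 cells of 81 mm; at any yaw. Three cells hold a jar each, one is empty. Origin: centre of its underside.
- free_cell (a point): Centre of the floor of the crate's empty cell, 6 mm above the counter (cell 81 x 81 mm, its walls end 54 mm above this floor).
- jar_a: bystander: jar, 60 mm in diameter, 82 mm tall, standing in a cell of the crate. Origin: centre of its underside
- jar_b: bystander: jar, 60 mm in diameter, 82 mm tall, standing in a cell of the crate. Origin: centre of its underside
- jar_c: bystander: jar, 60 mm in diameter, 82 mm tall, standing in a cell of the crate. Origin: centre of its underside
- coffee_cup: bystander: white coffee mug, 72 mm in diameter, 58 mm tall, beyond the grinder. Origin: centre of its underside
- syrup: bystander: amber syrup bottle, 60 mm in diameter, 190 mm tall, at the back left. Origin: centre of its underside
- milk_jug: bystander: steel milk jug with a handle, 84 mm in diameter, 85 mm tall, beyond the grinder. Origin: centre of its underside
- server: bystander: cake server 200 mm long lying flat on the counter, near the robot. Origin: its middle, on the underside
- biscuit_tin: bystander: closed green biscuit tin, 110 x 110 x 45 mm, at the left. Origin: centre of its underside
There are look-alikes about, which are no part of the job. Leave any blue look-alike of the cup_done alone.

How it is judged:
On the way, in this order (a step that is already met when the one before it is completed fails the run):
1. the white-lidded cup stands upright on the floor of the crate's empty cell, let go (horizontal distance between cup_done and free_cell below 0.018 m and z of cup_done in the frame of free_cell between -0.008 and 0.008 m and angle between cup_done's own z axis and vertical below 0.12 rad and contact force between the fingers and cup_done below 0.1 N), for 0.2 s.
2. the orange-lidded cup is meshed and fully home in the grinder's seat (horizontal distance between cup_fresh and seat_floor below 0.005 m and z of cup_fresh in the frame of seat_floor below 0.004 m and angle between cup_fresh's own z axis and vertical below 0.09 rad and (angle between the x axis of cup_fresh and the x axis of seat_floor, either way round below 0.14 rad or angle between the x axis of cup_fresh and the y axis of seat_floor, either way round below 0.14 rad)), for 0.1 s.
At the end, for the whole second after the job is handed in: Fingers keep the orange-lidded cup meshed (axis within 5 mm, 0.14 rad, under 4 mm off the slot floor, upright) and the seat pressed over 4 of its 6 mm through the last second; the white-lidded cup stands free, upright, at rest on the floor of the free cell (axis within 18 mm, height within 8 mm) (all of step 1 and all of step 2 and value of joint seat above 0.004 m and contact force between the fingers and cup_fresh above 1 N and linear speed of cup_done below 0.03 m/s); the arm keeps its last pose, push and grip.
It fails at once if a bystander was moved more than 30 mm (distance of any of jar_a, jar_b, jar_c, coffee_cup, syrup, milk_jug, server, biscuit_tin from where it was at the start of the episode above 0.03 m).
It also fails if it takes over 58 s, if anything falls off the work surface, if the arm or the gripper's body presses on something with over 40 N, if the wrist force passes 120 N, or if a joint passes its speed limit or range.

## Working session

There is one attempt and no reset: what is moved stays moved. The work goes in short steps, Python scripts to look and compute and a shell command to move; the robot and the scene stay as the last step left them, time stands still between calls to the robot, and variables do not carry over. Pictures are saved under pics/ and viewed, at most 10 in all, crops included, and the job is handed in when it is done.

```bash
ls; mkdir -p pics; python3 - <<'E'
from workcell import r,cams
import cv2,numpy as np
for n in("scene","top"):
    p,d=cams.camera(n); cv2.imwrite(f"pics/{n}0.png",p); np.save(f"pics/{n}0.npy",d)
    q=cams.camera_params(n); print(n,q)
print(r.read_state())
E
```

```text
pics
scene {'fx': 503.8811031503843, 'fy': 503.8811031503843, 'cx': 274.3142211042403, 'cy': 214.2151259621161, 'world_from_camera': array([[-0.56154917,  0.61998282, -0.54798159,  1.3586021 ],
       [ 0.82736891,  0.42960128, -0.36180579,  0.58088209],
       [ 0.01110022, -0.65655467, -0.75419676,  1.19055041],
       [ 0.        ,  0.        ,  0.        ,  1.        ]])}
top {'fx': 546.6111440904363, 'fy': 546.6111440904363, 'cx': 288.44295583067174, 'cy': 210.67442567554085, 'world_from_camera': array([[ 0.00675292, -0.99377429,  0.11120726,  0.37137112],
       [-0.99993678, -0.0077106 , -0.0081839 ,  0.08619823],
       [ 0.00899043, -0.11114496, -0.99376354,  1.7476056 ],
       [ 0.        ,  0.        ,  0.        ,  1.        ]])}
{'clock': 0.1, 'joint_positions': array([-1.34990505e+00,  2.64690855e-01,  1.60524264e+00,  1.49570517e-05,
        1.27371339e+00, -3.68556825e-02]), 'joint_velocities': array([-4.32738990e-04, -5.98382026e-06, -2.83617561e-03,  7.63974217e-05,
        1.87278998e-03, -5.68077975e-04]), 'joint_efforts': array([-1.83358361e-04, -5.16707683e+01, -3.68588698e+01, -3.89273441e-05,
        6.33580945e-03,  2.01539564e-05]), 'ee_pos': array([ 0.17194511, -0.65204358,  0.23007493]), 'tool_rot': array([-1.02342609e-03,  9.91707059e-01,  1.28514798e-01, -8.72610682e-05]), 'ft_force': array([-0.4070962 , -0.012838  , -0.25267637]), 'torque': array([-0.02179769,  0.023991  , -0.00856587]), 'grip_force': 0.0, 'opening': 0.08520426601671052}
```

View pics/top0.png

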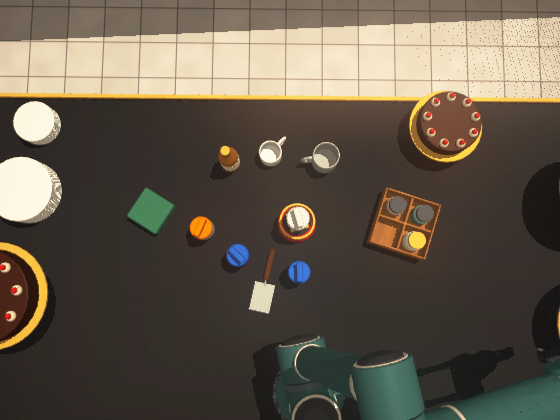

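View pics/scene0.png

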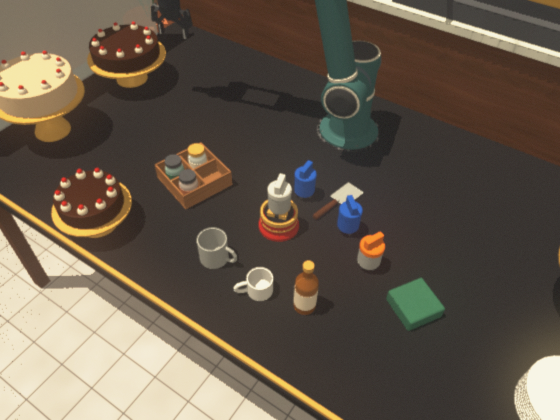

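The top view shows the white-lidded cup on the grinder at about (297,220), the orange cup at (202,228), and two blue look-alikes at (237,255) and (299,272). The crate is at (404,224), with its empty cell at about (383,236), and the syrup bottle is at (229,158). The scene view agrees.

```bash
cat > h.py <<'E'
import numpy as np,cv2
from workcell import r,cams
def cloud(n,d):
    q=cams.camera_params(n); v,u=np.mgrid[:420,:560]
    P=np.stack([(u-q["cx"])/q["fx"]*d,(v-q["cy"])/q["fy"]*d,d],-1)
    T=q["world_from_camera"]; W=P@T[:3,:3].T+T[:3,3]; W[d==0]=np.nan
    return W
def sel(W,c,rad,z0,z1):
    m=(np.hypot(W[...,0]-c[0],W[...,1]-c[1])<rad)&(W[...,2]>z0)&(W[...,2]<z1)
    return W[m],m
def rect(p):
    (x,y),(a,b),t=cv2.minAreaRect((p[:,:2]*1000).astype(np.float32))
    if a<b: a,b,t=b,a,t+90
    return round(x,1),round(y,1),round(a,1),round(b,1),round((t+90)%180-90,1)
E
python3 - <<'E'
from h import *
C={n:cloud(n,np.load(f"pics/{n}0.npy")) for n in("top","scene")}
T=C["top"]
for nm,(u,v) in dict(white=(297,220),orange=(202,228),cell=(383,236),crate=(404,224),syrup=(229,158),blue1=(237,255),blue2=(299,272),server=(262,296),mug=(270,153),jug=(325,157)).items(): print(nm,T[v,u].round(3))
for nm,c,zb in(("white",T[220,297],.07),("orange",T[228,202],0.)):
    for n,W in C.items():
        p,_=sel(W,c,.06,zb+.118,zb+.14); l,_=sel(W,c,.06,zb+.09,zb+.105)
        print(nm,n,"bar",len(p),rect(p),p.mean(0).round(4),p[:,2].max().round(3),"lid",len(l),cv2.minEnclosingCircle((l[:,:2]*1000).astype(np.float32)),np.median(l[:,2]).round(4))
        # centroid/pca
        e=np.linalg.eigh(np.cov(p[:,:2].T))[1][:,1]; print("  pca deg",np.degrees(np.arctan2(e[1],e[0])).round(1))
for n,W in C.items():
    p,_=sel(W,T[224,404],.135,.052,.066); print("crate",n,len(p),rect(p),np.median(p[:,2]).round(4))
    p,_=sel(W,T[220,297],.07,.064,.076); print("rim",n,len(p),cv2.minEnclosingCircle((p[:,:2]*1000).astype(np.float32)),rect(p))
E
```

```text
white [0.518 0.049 0.196]
orange [0.5   0.331 0.113]
cell [ 0.487 -0.231  0.005]
crate [ 0.522 -0.289  0.05 ]
syrup [0.709 0.252 0.135]
blue1 [0.42  0.224 0.128]
blue2 [0.371 0.041 0.13 ]
server [0.295 0.153 0.011]
mug [0.753 0.133 0.009]
jug [ 0.745 -0.046 -0.006]
white top bar 122 (528.5, 46.3, 54.8, 17.7, 17.4) [0.5284 0.0464 0.1971] 0.207 lid 280 ((528.5751342773438, 46.85850524902344), 34.319862365722656) 0.167
  pca deg -162.9
white scene bar 116 (527.8, 48.4, 60.0, 19.5, 17.7) [0.5296 0.0493 0.1963] 0.203 lid 247 ((527.531982421875, 48.27272415161133), 35.212425231933594) 0.167
  pca deg -163.5
orange top bar 117 (504.0, 337.8, 54.5, 19.2, -23.6) [0.5044 0.3374 0.1275] 0.137 lid 252 ((503.4689636230469, 337.6564025878906), 34.838314056396484) 0.0975
  pca deg 158.6
orange scene bar 138 (503.3, 339.6, 56.9, 22.0, -22.6) [0.5054 0.3397 0.1262] 0.133 lid 254 ((503.0200500488281, 339.46807861328125), 35.905677795410156) 0.0972
  pca deg 158.4
crate top 705 (526.4, -290.8, 181.5, 181.0, -17.9) 0.0578
rim top 339 ((528.74609375, 46.38222885131836), 55.2899055480957) (528.3, 46.5, 109.4, 107.1, -44.7)
crate scene 700 (524.0, -290.8, 188.7, 183.8, 72.3) 0.0584
rim scene 418 ((526.5150146484375, 47.941749572753906), 56.62080383300781) (533.0, 51.6, 108.0, 98.2, -59.0)
```

```bash
cat >> h.py <<'E'
from scipy.spatial.transform import Rotation as Ro
def go(x,y,z,yaw):
    s=r.read_state(); w=s["tool_rot"]; M=Ro.from_quat([*w[1:],w[0]]).as_matrix()
    cur=np.degrees(np.arctan2(M[1,0],M[0,0])); sp=-((yaw-cur+90)%180-90)
    M2=M@Ro.from_euler("z",sp,degrees=True).as_matrix(); d=(np.array([x,y,z])-s["ee_pos"])*100
    print("at",s["ee_pos"].round(4),"yaw",cur.round(2),"t",round(s["clock"],2),"shift now",(M.T@d).round(2),"spin",sp.round(2),"shift after spin",(M2.T@d).round(2),"axis z",M[:,2].round(3),"q6",s["joint_positions"][5].round(2))
E
python3 - <<'E'
from h import *
go(.5285,.047,.23,17.2)
E
```

```text
at [ 0.1719 -0.652   0.2301] yaw 14.77 t 0.1 shift now [ 52.3  -58.51   0.13] spin -2.43 shift after spin [ 54.73 -56.23   0.13] axis z [-0.     0.002 -1.   ] q6 -0.04
```

```bash
python3 -m inch '[[[0,0,0],-2.4],[[2,-2,-1],0],[[3.5,-3.6,0],0],[[3.5,-3.6,0],0],[[3.5,-3.6,0],0],[[3.5,-3.6,0],0],[[3.5,-3.6,0],0],[[3.5,-3.6,0],0],[[3.5,-3.6,0],0],[[3.5,-3.6,0],0],[[3.5,-3.6,0],0],[[3.5,-3.6,0],0]]' 6; python3 -m inch '[[[3.5,-3.6,0],0],[[3.5,-3.6,0],0],[[3.5,-3.6,0],0],[[3.5,-3.6,0],0],[[2,-2,0],0],[[1.5,-1.5,0],0],[[0,0,0],0],[[0,0,0],0]]'
python3 - <<'E'
from h import *
go(.5285,.047,.172,17.2)
E
```

```text
clock: 1.6
ee_pos: [0.4136, -0.1787, 0.241]
tool_rot: [-0.0, 0.989, 0.149, -0.0]
ft_force: [0.8, -1.4, -0.3]
opening: 0.0602
grip_force: 0.0
clock: 2.6
ee_pos: [0.5273, 0.0416, 0.241]
tool_rot: [0.0, 0.989, 0.149, -0.0]
ft_force: [0.5, 1.0, 0.5]
opening: 0.0598
grip_force: 0.0
at [0.5273 0.0416 0.241 ] yaw 17.15 t 2.6 shift now [ 0.28 -0.48  6.9 ] spin -0.05 shift after spin [ 0.28 -0.48  6.9 ] axis z [-0.001 -0.001 -1.   ] q6 1.3
```

```bash
python3 -m inch '[[[0.3,-0.5,1.5],0],[[0,0,2],0],[[0,0,1.7],0],[[0,0,1.7],0],[[0,0,0],0],[[0,0,0],0]]'; python3 -m inch '[[[0,0,0],0],[[0,0,0],0],[[0,0,0],0],[[0,0,0],0],[[0,0,0],0],[[0,0,0],0],[[0,0,0],0]]' 0
python3 - <<'E'
from h import *
s=r.read_state(); print(s["torque"])
p,d=cams.camera("scene"); cv2.imwrite("pics/s1.png",cv2.resize(p[120:300,180:440],None,fx=3,fy=3))
E
```

```text
clock: 3.35
ee_pos: [0.5295, 0.0479, 0.1726]
tool_rot: [0.0, 0.989, 0.149, 0.0]
ft_force: [0.0, -0.1, 0.8]
opening: 0.0599
grip_force: 0.0
clock: 4.22
ee_pos: [0.5298, 0.0478, 0.1729]
tool_rot: [0.0, 0.989, 0.149, 0.001]
ft_force: [1.1, -2.2, 5.5]
opening: 0.0175
grip_force: 59.9
[-0.52430598 -0.16845785 -0.05154675]
```

View pics/s1.png

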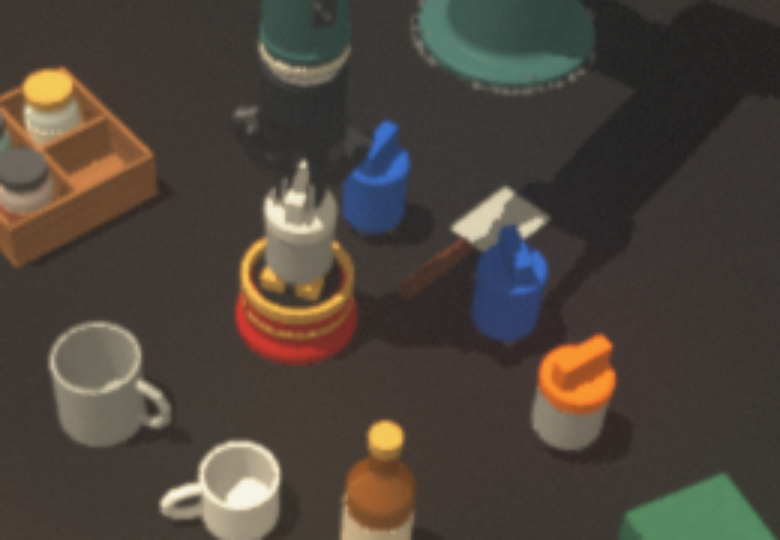

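The fingers hold the white bar: opening 17.5 mm, grip 60 N. Next I lift it and look at the bare seat.

```bash
python3 -m inch '[[[0,0,-1],0],[[0,0,-1.5],0],[[0,0,-2.5],0],[[0,0,-3],0],[[0,0,-2],0],[[0,0,0],0]]'
python3 - <<'E'
from h import *
go(.498,-.236,.275,17.2)
E
```

```text
clock: 5.03
ee_pos: [0.5301, 0.0482, 0.2744]
tool_rot: [-0.0, 0.989, 0.149, 0.002]
ft_force: [0.2, -0.1, -3.5]
opening: 0.0171
grip_force: 59.1
at [0.5301 0.0482 0.2744] yaw 17.18 t 5.03 shift now [-11.46  26.21  -0.09] spin -0.02 shift after spin [-11.47  26.21  -0.09] axis z [ 0.003  0.001 -1.   ] q6 1.31
```

```bash
python3 -m inch '[[[-1,2.2,0],0],[[-1.5,3.5,0],0],[[-1.5,3.5,0],0],[[-1.5,3.5,0],0],[[-1.5,3.5,0],0],[[-1.5,3.5,0],0],[[-1.5,3.5,0],0],[[-1,2,0],0],[[-0.5,1,0],0],[[0,0,0],0],[[0,0,0],0]]'
python3 - <<'E'
from h import *
go(.498,-.236,.110,17.2)
C={}
for n in("top","scene"):
    p,d=cams.camera(n); cv2.imwrite(f"pics/{n}2.png",p); np.save(f"pics/{n}2.npy",d); cv2.imwrite(f"pics/{n}2g.png",cv2.resize(p[185:265,250:450] if n=="top" else p[140:270,140:330],None,fx=4,fy=4,interpolation=cv2.INTER_CUBIC))
    W=cloud(n,d); q,_=sel(W,(.528,.047),.045,.079,.092); print(n,len(q),rect(q) if len(q)>4 else"", np.median(q[:,2]) if len(q) else "")
    q,_=sel(W,(.526,-.291),.135,.052,.064); print("crate",rect(q))
E
```

```text
clock: 6.4
ee_pos: [0.4966, -0.2353, 0.2718]
tool_rot: [-0.001, 0.989, 0.15, -0.0]
ft_force: [-0.4, 0.4, -3.4]
opening: 0.0165
grip_force: 59.3
at [ 0.4966 -0.2353  0.2718] yaw 17.2 t 6.4 shift now [ 0.12  0.13 16.18] spin 0.0 shift after spin [ 0.12  0.13 16.18] axis z [-0.001  0.001 -1.   ] q6 0.78
top 182 (531.4, 45.7, 65.1, 62.2, 22.8) 0.08466703683249366
crate (526.1, -290.5, 181.3, 180.9, 72.4)
scene 195 (527.0, 48.0, 61.3, 56.9, 16.8) 0.0840287118147367
crate (523.6, -289.1, 186.1, 184.1, 71.9)
```

View pics/top2g.png

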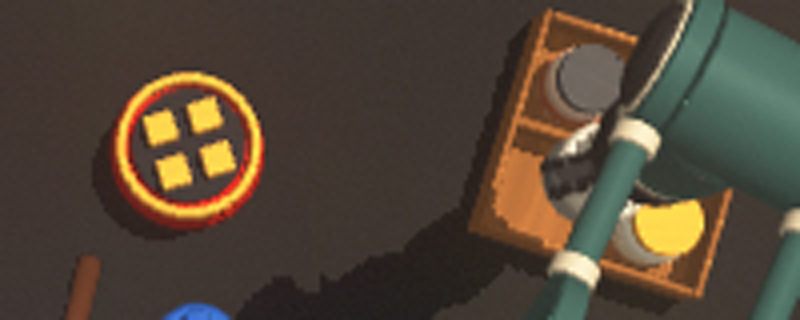

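```bash
python3 -m inch '[[[0.1,0.1,1.5],0],[[0,0,3],0],[[0,0,3],0],[[0,0,3],0],[[0,0,2],0],[[0,0,1.5],0],[[0,0,1],0],[[0,0,0.5],0],[[0,0,0.3],0],[[0,0,0],0]]'
python3 - <<'E'
from h import *
go(.498,-.236,.109,17.2)
p=cv2.imread("pics/top2.png"); W=cloud("top",np.load("pics/top2.npy")); q=cams.camera_params("top"); T=q["world_from_camera"]
S=8; c=cv2.resize(p[195:250,265:330],None,fx=S,fy=S,interpolation=cv2.INTER_CUBIC)
h=cv2.cvtColor(c,cv2.COLOR_BGR2HSV); m=((h[...,0]>15)&(h[...,0]<35)&(h[...,1]>90)&(h[...,2]>150)).astype(np.uint8)
n,l,st,ce=cv2.connectedComponentsWithStats(m)
B=[]
for i in range(1,n):
    if 2000<st[i,4]<9000 and st[i,2]<130:
        u=(ce[i][0]+.5)/S-.5+265; v=(ce[i][1]+.5)/S-.5+195
        ray=T[:3,:3]@[(u-q["cx"])/q["fx"],(v-q["cy"])/q["fy"],1]; t=(.084-T[2,3])/ray[2]; X=T[:3,3]+t*ray; B.append(X[:2]); 
        pts=np.argwhere(l==i)[:,::-1].astype(np.float32); print(st[i],X.round(4),cv2.minAreaRect(pts))
B=np.array(B); print("centre",B.mean(0))
for i in range(len(B)):
    for j in range(i):
        e=B[i]-B[j]; print((np.linalg.norm(e)*1000).round(1),(np.degrees(np.arctan2(e[1],e[0]))%90).round(1))
E
```

```text
clock: 7.75
ee_pos: [0.4982, -0.2372, 0.1147]
tool_rot: [0.0, 0.989, 0.149, 0.0]
ft_force: [0.0, 0.4, -4.0]
opening: 0.0169
grip_force: 59.3
at [ 0.4982 -0.2372  0.1147] yaw 17.17 t 7.75 shift now [ 0.01 -0.12  0.57] spin -0.03 shift after spin [ 0.01 -0.12  0.57] axis z [ 0.001 -0.    -1.   ] q6 0.78
[ 254  114   72   73 3771] [0.5498 0.0349 0.084 ] ((289.3658447265625, 149.29269409179688), (64.36580657958984, 63.84601974487305), 72.34988403320312)
[ 166  139   72   74 3721] [0.5397 0.0683 0.084 ] ((202.20672607421875, 174.6953125), (63.988773345947266, 63.10795593261719), 73.44293212890625)
[ 279  199   73   76 3789] [0.5164 0.0247 0.084 ] ((315.738525390625, 236.62843322753906), (64.27014923095703, 63.312320709228516), 73.3007583618164)
[ 191  227   74   74 3803] [0.5062 0.0581 0.084 ] ((228.28688049316406, 262.62744140625), (65.267822265625, 62.94224548339844), 73.85565948486328)
centre [0.52804699 0.0464796 ]
34.9 16.8
34.9 17.0
49.5 61.9
49.4 62.0
35.0 17.0
34.9 17.0
```

```bash
python3 -m inch '[[[0,-0.1,0.3],0],[[0,0,0.2],0],[[0,0,0],0],[[0,0,0],0]]'
```

```text
clock: 8.25
ee_pos: [0.4976, -0.236, 0.1093]
tool_rot: [-0.0, 0.989, 0.149, -0.0]
ft_force: [0.1, 0.2, -2.6]
opening: 0.0169
grip_force: 59.5
```

```bash
python3 -m inch '[[[0,0,0.1],0],[[0,0,0],0]]'; python3 -m inch '[[[0,0,0],0],[[0,0,0],0],[[0,0,0],0],[[0,0,-1],0],[[0,0,-2],0],[[0,0,-3],0],[[0,0,-3],0],[[0,0,-3],0],[[0,0,-1.5],0],[[0,0,0],0]]' 6
python3 - <<'E'
from h import *
go(.5035,.3385,.242,-22)
E
```

```text
clock: 8.5
ee_pos: [0.4979, -0.2362, 0.1091]
tool_rot: [0.0, 0.989, 0.149, 0.0]
ft_force: [-2.0, 0.7, 1.7]
opening: 0.0166
grip_force: 60.0
clock: 9.75
ee_pos: [0.4984, -0.2364, 0.2448]
tool_rot: [0.001, 0.989, 0.149, 0.001]
ft_force: [0.8, 0.0, -0.0]
opening: 0.06
grip_force: 0.0
at [ 0.4984 -0.2364  0.2448] yaw 17.17 t 9.75 shift now [ 17.46 -54.78   0.2 ] spin 39.17 shift after spin [-21.06 -53.5    0.2 ] axis z [ 0.003 -0.001 -1.   ] q6 0.78
```

```bash
python3 -m inch '[[[1,-3.3,0],0],[[1.5,-4.7,0],0],[[1.5,-4.7,0],0],[[1.5,-4.7,0],0],[[1.5,-4.7,0],0],[[1.5,-4.7,0],0],[[1.5,-4.7,0],0],[[1.5,-4.7,0],0],[[1.5,-4.7,0],0],[[1.5,-4.7,0],0],[[1.5,-4.7,0],0],[[1.5,-4.5,0],0]]'; python3 -m inch '[[[0,0,0],-6],[[0,0,0],-10],[[0,0,0],-10],[[0,0,0],-10],[[0,0,0],-10],[[0,0,0],-10],[[0,0,0],-10],[[0,0,0],-10],[[0,0,0],-10],[[0,0,0],-10],[[0,0,0],-10],[[0,0,0],-10]]'; python3 -m inch '[[[0,0,0],-10],[[0,0,0],-9],[[0,0,0],-5.8],[[0,0,0],0],[[0,0,0],0]]'
python3 - <<'E'
from h import *
go(.5035,.3385,.103,-22)
for n in("top","scene"):
    p,d=cams.camera(n); cv2.imwrite(f"pics/{n}3.png",p); np.save(f"pics/{n}3.npy",d); W=cloud(n,d)
    q,_=sel(W,(.498,-.236),.045,.124,.15); l,_=sel(W,(.498,-.236),.043,.096,.11); print(n,rect(q),np.median(q[:,2]),cv2.minEnclosingCircle((l[:,:2]*1000).astype(np.float32)),np.median(l[:,2]))
    q,_=sel(W,(.526,-.291),.135,.052,.064); print("crate",rect(q))
    q,_=sel(W,(.5035,.3385),.04,.118,.14); q.size and print("orange",rect(q))
E
```

```text
clock: 11.25
ee_pos: [0.5019, 0.3404, 0.2411]
tool_rot: [0.001, 0.989, 0.149, -0.001]
ft_force: [1.5, 0.6, -0.7]
opening: 0.0601
grip_force: 0.0
clock: 12.75
ee_pos: [0.5021, 0.3386, 0.2409]
tool_rot: [-0.001, 0.395, 0.919, -0.001]
ft_force: [0.3, 0.2, 0.6]
opening: 0.0598
grip_force: 0.0
clock: 13.38
ee_pos: [0.5025, 0.3389, 0.2421]
tool_rot: [-0.001, 0.192, 0.981, -0.001]
ft_force: [0.7, 0.6, 0.4]
opening: 0.0601
grip_force: 0.0
at [0.5025 0.3389 0.2421] yaw 157.88 t 13.38 shift now [-0.12  0.02 13.91] spin -0.12 shift after spin [-0.12  0.02 13.91] axis z [-0.002 -0.001 -1.   ] q6 -0.63
top (496.1, -236.3, 55.4, 19.2, 15.5) 0.13259336523413734 ((496.2470703125, -235.85670471191406), 34.15922927856445) 0.10328284394551623
crate (525.9, -291.3, 181.9, 181.1, 72.3)
orange (502.7, 335.3, 54.7, 16.7, -29.8)
scene (494.9, -234.8, 59.2, 20.1, 17.6) 0.13261469557204064 ((496.0897216796875, -234.32952880859375), 36.4286003112793) 0.10276633085228237
crate (523.7, -289.3, 188.5, 183.7, 72.3)
orange (502.7, 339.3, 56.9, 20.2, -21.8)
```

The white cup stands in the cell within about 2 mm of centre, with its lid top at z 0.103 m (cup origin about 6 mm). Now I take the orange cup.

```bash
python3 -m inch '[[[-0.1,0,2],0],[[0,0,3],0],[[0,0,3],0],[[0,0,2.5],0],[[0,0,2],0],[[0,0,1.4],0],[[0,0,0],0],[[0,0,0],0]]'; python3 -m inch '[[[0,0,0],0],[[0,0,0],0],[[0,0,0],0],[[0,0,0],0],[[0,0,0],0],[[0,0,0],0],[[0,0,0],0]]' 0;  python3 -m inch '[[[0,0,-1],0],[[0,0,-3],0],[[0,0,-3],0],[[0,0,-3],0],[[0,0,-2],0],[[0,0,-1.3],0],[[0,0,0],0]]'
python3 - <<'E'
from h import *
go(.5283,.047,.235,107)
E
```

```text
clock: 14.48
ee_pos: [0.5046, 0.3393, 0.1052]
tool_rot: [0.001, 0.191, 0.982, 0.001]
ft_force: [-0.0, -0.7, -0.5]
opening: 0.0602
grip_force: 0.0
clock: 15.35
ee_pos: [0.5043, 0.3387, 0.1051]
tool_rot: [0.0, 0.191, 0.982, 0.0]
ft_force: [-0.9, -2.9, 4.3]
opening: 0.017
grip_force: 60.4
clock: 16.23
ee_pos: [0.5043, 0.3391, 0.2379]
tool_rot: [0.0, 0.191, 0.982, 0.0]
ft_force: [0.0, 0.5, -3.7]
opening: 0.017
grip_force: 59.4
at [0.5043 0.3391 0.2379] yaw 157.97 t 16.23 shift now [-13.18 -26.18   0.27] spin 50.97 shift after spin [-28.64  -6.24   0.27] axis z [ 0.001  0.001 -1.   ] q6 -0.64
```

```bash
python3 -m inch '[[[0,0,0],5],[[0,0,0],8],[[0,0,0],8],[[0,0,0],8],[[0,0,0],8],[[0,0,0],8],[[0,0,0],6],[[0,0,0],0]]'; python3 -m inch '[[[-2.2,-0.5,0],0],[[-4,-0.9,0],0],[[-4,-0.9,0],0],[[-4,-0.9,0],0],[[-4,-0.9,0],0],[[-4,-0.9,0],0],[[-4,-0.8,0],0],[[-2,-0.4,0],0],[[-0.4,0,0],0],[[0,0,0],0],[[0,0,0],0]]'
python3 - <<'E'
from h import *
go(.5283,.047,.21,107)
for n in("top","scene"):
    p,d=cams.camera(n); cv2.imwrite(f"pics/{n}4.png",p); np.save(f"pics/{n}4.npy",d); W=cloud(n,d)
    hsv=cv2.cvtColor(p,cv2.COLOR_BGR2HSV); om=(hsv[...,0]>4)&(hsv[...,0]<16)&(hsv[...,1]>180)
    l,m=sel(W,(.528,.047),.05,.215,.24); print(n,len(l),"lid",cv2.minEnclosingCircle((l[:,:2]*1000).astype(np.float32)),np.median(l[:,2]))
    b,_=sel(W,(.528,.047),.05,.252,.27); print("bar",len(b),rect(b))
c=[cv2.resize(cv2.imread("pics/scene4.png")[130:260,210:340],(400,400),interpolation=3),cv2.resize(cv2.imread("pics/top4.png")[150:280,230:360],(400,400),interpolation=3)]
cv2.imwrite("pics/c4.png",np.hstack(c))
E
```

```text
clock: 17.23
ee_pos: [0.5031, 0.3384, 0.2354]
tool_rot: [-0.001, 0.595, 0.804, -0.001]
ft_force: [0.3, 0.1, -2.8]
opening: 0.0169
grip_force: 59.2
clock: 18.6
ee_pos: [0.5279, 0.0479, 0.2372]
tool_rot: [-0.0, 0.595, 0.804, 0.0]
ft_force: [0.4, -0.0, -3.5]
opening: 0.0169
grip_force: 59.3
at [0.5279 0.0479 0.2372] yaw 107.04 t 18.6 shift now [-0.1   0.01  2.72] spin 0.04 shift after spin [-0.1   0.01  2.72] axis z [-0.  0. -1.] q6 -0.25
top 44 lid ((508.44537353515625, 66.28535461425781), 18.697458267211914) 0.22841946982801276
bar 0 (0.0, 0.0, 0.0, 0.0, 0.0)
scene 264 lid ((529.779541015625, 53.22358322143555), 33.95552062988281) 0.22830855447338377
bar 92 (532.0, 56.6, 50.0, 31.9, -34.1)
```

View pics/c4.png

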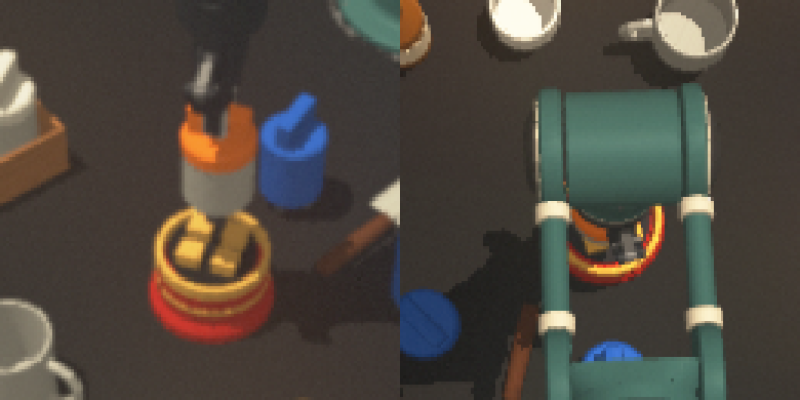

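The orange cup hangs straight above the seat with its bar quarter-turned to the slots, though the arm hides it from the top camera. I descend, with a small correction along tool x.

```bash
python3 -m inch '[[[-0.1,0,1],0],[[0,0,1.5],0],[[0,0,1],0],[[0,0,0.5],0],[[0,0,0],0],[[0,0,0],0]]'
python3 - <<'E'
from h import *
go(.528,.0466,.175,107)
W=cloud("scene",cams.camera("scene")[1]); W0=cloud("scene",np.load("pics/scene0.npy"))
from scipy.optimize import least_squares
def fit(W,zb,c):
    q,_=sel(W,c,.05,zb+.045,zb+.09)
    f=least_squares(lambda a:np.hypot(q[:,0]-a[0],q[:,1]-a[1])-.0335,c,loss="soft_l1",f_scale=.002); return len(q),f.x.round(4)
print(fit(W0,.07,(.528,.047)),fit(W0,0,(.5035,.3385)),fit(W,r.read_state()["ee_pos"][2]-.105,(.528,.047)))
E
```

```text
clock: 19.45
ee_pos: [0.5288, 0.0462, 0.1977]
tool_rot: [0.0, 0.595, 0.804, 0.0]
ft_force: [-0.2, 0.1, -3.7]
opening: 0.0167
grip_force: 59.2
at [0.5288 0.0462 0.1977] yaw 106.97 t 19.45 shift now [ 0.06 -0.07  2.27] spin -0.03 shift after spin [ 0.06 -0.07  2.27] axis z [ 0.001  0.    -1.   ] q6 -0.26
(236, array([0.5247, 0.0464])) (229, array([0.5005, 0.3391])) (234, array([0.5261, 0.0485]))
```

```bash
python3 -m inch '[[[-0.05,-0.1,0.4],0],[[0,0,0.2],0],[[0,0,0.2],0],[[0,0,0.2],0],[[0,0,0.1],0],[[0,0,0],0],[[0,0,0],0]]'
```

```text
clock: 20.38
ee_pos: [0.5277, 0.0455, 0.1864]
tool_rot: [0.0, 0.595, 0.804, 0.0]
ft_force: [-0.3, 0.2, -2.9]
opening: 0.0165
grip_force: 59.2
```

```bash
python3 -m inch '[[[0,0,0.2],0],[[0,0,0.2],0],[[0,0,0.2],0],[[0,0,0],0],[[0,0,0],0]]'
```

```text
clock: 21.0
ee_pos: [0.5276, 0.0455, 0.1803]
tool_rot: [-0.0, 0.595, 0.804, 0.0]
ft_force: [0.4, -0.5, -2.9]
opening: 0.0172
grip_force: 59.2
```

```bash
python3 -m inch '[[[0,0,0.2],0],[[0,0,0.2],0],[[0,0,0.1],0],[[0,0,0],0],[[0,0,0],0]]'; python3 -m inch '[[[0,0,0.2],0],[[0,0,0.2],0],[[0,0,0],0],[[0,0,0],0]]'
```

```text
clock: 21.62
ee_pos: [0.5276, 0.0455, 0.1753]
tool_rot: [0.0, 0.595, 0.804, 0.0]
ft_force: [-0.4, -0.2, -2.5]
opening: 0.0168
grip_force: 59.3
clock: 22.12
ee_pos: [0.528, 0.0454, 0.173]
tool_rot: [0.0, 0.595, 0.804, 0.0]
ft_force: [-3.1, -0.9, 7.1]
opening: 0.0168
grip_force: 60.7
```

```bash
python3 -m inch '[[[0,0,0.2],0],[[0,0,0.2],0],[[0,0,0],0],[[0,0,0],0]]';python3 -m inch '[[[0,0,0.2],0],[[0,0,0.2],0],[[0,0,0],0],[[0,0,0],0]]'
```

```text
clock: 22.62
ee_pos: [0.5281, 0.0454, 0.1695]
tool_rot: [0.001, 0.595, 0.804, 0.0]
ft_force: [-4.5, 0.0, 8.3]
opening: 0.0171
grip_force: 61.1
clock: 23.12
ee_pos: [0.5289, 0.0454, 0.1689]
tool_rot: [0.001, 0.595, 0.804, 0.001]
ft_force: [-8.8, -0.5, 24.8]
opening: 0.0169
grip_force: 63.9
```

Force rises to 25 N at TCP z 0.169, which is the stop. One last check.

```bash
python3 -m inch '[[[0,0,0],0],[[0,0,0],0],[[0,0,0],0]]'; python3 - <<'E'
from h import *
p,d=cams.camera("scene"); W=cloud("scene",d)
l,_=sel(W,(.528,.047),.045,.15,.175); h=np.histogram(l[:,2],25,(.15,.175)); print(h[0])
q,_=sel(W,(.498,-.236),.045,.124,.15); print(rect(q),np.median(q[:,2]))
cv2.imwrite("pics/f.png",cv2.resize(p[120:300,140:400],None,fx=3,fy=3))
E
```

```text
clock: 23.5
ee_pos: [0.5288, 0.0454, 0.1689]
tool_rot: [0.001, 0.595, 0.804, 0.001]
ft_force: [-10.1, -0.5, 24.5]
opening: 0.0166
grip_force: 63.9
[ 6  1  5 11  8  7  5 12 19 25 20 31 13 24 10  3  5  3  4  4  3  4  2  3
  5]
(493.2, -234.9, 60.2, 20.2, 17.4) 0.13274304972065165
```

View pics/f.png

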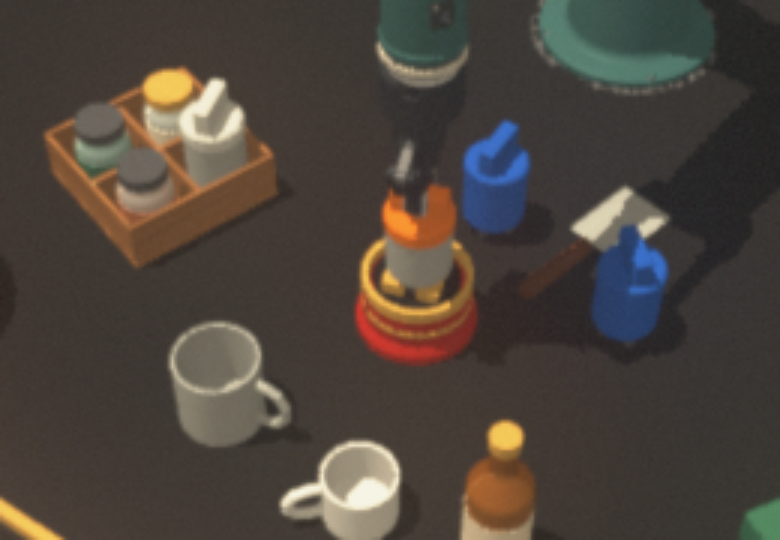

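The orange lid's top is at about z 0.161 m, against 0.162 m expected at full press. The white cup stands free in its cell.

```bash
python3 -c "
from workcell import job_done
print(job_done())"
```

```text
the job is handed in; nothing more can be done
None
```

The job is handed in after 23.6 s: the white-lidded cup stands free in the crate's empty cell, and the orange-lidded cup is meshed in the seat and held pressed down with about 25 N, at the seat's stop as far as I can measure; no verdict came back.

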